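# Find the hidden catch of the parts drawer

## Task

The grey drawer unit on the bench is locked by a concealed catch: one of the five flat plates in the row on its top panel sits slightly sunk and gives when pressed. Feel lightly along the row with the fingertips, press the plate that gives until the drawer springs out by itself, then let go so that the plate comes back up and the drawer is left open. Do not touch the drawer itself, and leave the blue bin, the carton, the tin and the bearing ring where they stand.

Things in the scene. Friction and masses are not known exactly. Their poses are not given: they have to be found in the camera images.
- unit: Grey sheet-metal drawer unit, 260 mm (its x) by 380 mm (its y) by 120 mm high, fixed to the bench. Origin: centre of its underside, on the bench; x points to its back, so the drawer front is on its -x side; z up. Its top panel is flat and level, 120 mm above the bench.
- row (a point): Centre of the row of five plates, at the top panel's height, 50 mm towards the unit's front from its middle; axes as the unit's. The plates are grey like the panel, each 48 mm (unit's x) by 58 mm (unit's y), 4 mm dark gaps between; centres at y = -124, -62, 0, +62, +124 mm from this point. Four are rigid and level with the panel; the fifth, its place unknown, is the catch.
- catch (a joint): Catch plate: m pressed down from rest (0) to bottom (0.007); at about 0.0045 it frees the drawer. At rest its face lies 2 mm below the panel. It moves straight down, needing about 1 N to start and 5 N at the bottom, and springs back when let go. Press near its centre: the finger must go in between the neighbouring plates.
- drawer (a joint): How far the drawer is out, m: 0 shut, 0.060 fully out. Freed by the catch, it is pushed out towards the unit's -x by a damped spring in about a second, and stays out.
- drawer_front (a point): Centre of the drawer's plain front face, 376 mm wide, 98 mm high (from 8 to 106 mm above the bench), 142 mm in front of the unit's middle when shut; it moves with the drawer.
- bin_mid (a point): Centre of a loose blue open bin with parts in it, 150 x 100 x 75 mm high, beside the unit's +y end. To be left alone.
- carton_mid (a point): Centre of a loose cardboard carton, 110 x 80 x 60 mm high, beside the unit's -y end. To be left alone.
- tin_mid (a point): Centre of a loose round tin, 48 mm across, 42 mm high, standing on the rear part of the unit's top panel. To be left alone.
- bearing_mid (a point): Centre of a loose steel bearing ring, 52 mm across, 16 mm high, lying flat on the rear part of the top panel. To be left alone.

How it is judged:
On the way, in this order (a step that is already met when the one before it is completed fails the run):
1. the catch plate is pressed down at least 4 mm (value of joint catch above 0.004 m), for 0.02 s.
2. the drawer springs out at least 50 mm (value of joint drawer above 0.05 m), for 0.1 s.
At the end, for the whole second after the job is handed in: The drawer is at least 50 mm out and at rest, the catch plate is back up (within 1.5 mm of its rest), and the bin, carton, tin and bearing ring are within 20 mm of where they stood (value of joint drawer above 0.05 m and value of joint catch below 0.0015 m and velocity of joint drawer below 0.01 m/s and distance of each of bin_mid, carton_mid, tin_mid, bearing_mid from where it was at the start of the episode below 0.02 m); the robot touches nothing.
It fails at once if the robot touches the drawer with more than 2 N (pulling, prying or pushing it) (contact force between any of the fingers, the arm and drawer above 2 N).
It fails at once if the top panel, its plates or the unit are struck or leaned on with more than 60 N (not a light touch) (contact force between the fingers and anything else above 60 N).
It fails at once if the bin, carton, tin or bearing ring is moved more than 20 mm or lifted (distance of any of bin_mid, carton_mid, tin_mid, bearing_mid from where it was at the start of the episode above 0.02 m).
It also fails if it takes over 45 s, if anything falls off the work surface, if the arm or the gripper's body presses on something with over 40 N, if the wrist force passes 120 N, or if a joint passes its speed limit or range.

## Robot

A 6-joint arm with a two-finger parallel gripper is mounted at the origin on the work surface. World frame = base frame: x ahead of the robot, y to its left, z up, the work surface at z = 0. Lengths are in m, angles in rad, forces in N, time in s.
With the tool pointing down it reaches from about 0.275 to 0.725 m from the base axis. Payload 5.6 kg.
Tool frame: the origin (TCP) lies between the finger pads; the fingertips stand 25 mm ahead of it and the grasp point (between the pads) lies 6 mm ahead of it; y points along the fingers, x is the direction in which the jaws open and shut, and the axes are right-handed (so a half turn about y gives the same grasp; the last joint's range is limited). The gripper opens to 85 mm and grips with 20 to 120 N. Pads are 22 mm wide; open, the fingers measure 114 mm over their backs; the gripper's body (76 mm by 85 mm) begins 54 mm behind the grasp point. The pads swing forward as they close: fully open they stand 13 mm farther back than shut.
Start: joints at [1.571, 0.255, 0.108, 0, -1.424, -0.285], TCP at [0.155, 0.528, 0.219] pointing down, gripper open.
Joint ranges: [-2.95, 2.95], [-1.21, 1.97], [-1.09, 1.5], [-2.87, 1.71], [-2.94, -0.07], [-3.05, 3.05]. Speed limits (rad/s): [2.57, 2.57, 3.14, 3.14, 3.14, 3.14].

## Interface

Orientations are given as a rotation vector (axis times angle).
In Python, from bench import r gives the robot as it stands.
- The arm moves only by the tool move_arm, never from a script. Its argument "commands" is a list of rows, each a list of 3 entries, a list of its own where there are three numbers: the turn, a rotation vector about the tool's x, y, z in degrees, then the shift along the tool's x, y, z in m, then the closure in counts, from 0 (fully open) to 255 (shut). In form: [[[wx, wy, wz], [tx, ty, tz], claw], ...]. A call has exactly 8 rows; each row shifts and turns the pose as measured when the row begins, along the tool's axes as they then stand; what a row does not reach is not made up. A row lasts 1/12 s, in which the tool goes at most 41.7 mm and 7.16 degrees, less where a joint would pass 70% of its speed; a pose out of reach is approached as far as the arm can. A call with a gripper value outside its range is refused whole. The fingers move at their own pace and stop on an object; the grip force is fixed at half the most. Time passes only in rows, so rows that do not move let the fingers close, or fill a call up. It gives the time, the measured TCP pose, the force and the opening at its end, in the units of the state.
- r.get_state(): the state, without advancing time (a new reading comes with each control period).
- r.grab_frame(name): name is "scene" or "top" or "wrist"; returns the picture (480x640x3 uint8, red, green, blue); there is no depth.
- r.camera_model(name): a dict with "fx", "fy", "cx", "cy" (pixels), "k1" (the pictures are not rectified: a ray, as slopes to the right and down, at radius r is drawn at 1 + k1 r^2 times it, then the intrinsics apply), "R" (3x3) and "t" (3): a world point X has camera coordinates R X + t. Camera axes: x right, y down, z forward; pixel columns grow to the right and rows downward; lengths in m; the calibration is good to about 2 mm. A picture is of the moment at which its call begins: read the wrist's pose just before it. camera_model takes no time and is no camera call; for the wrist camera it gives the pose at the moment of the call.
- r.close_job(): hands the job in, once; it reports no verdict.
The state is a dict: "t": time; "joints": joint angles; "qvel": joint speeds; "joint_torque": joint torques, N m; "tool_pos": TCP position; "tcp_rot": TCP orientation; "ft_force": force on the tool from outside, world axes, zero at the start; "wrist_torque": the same for the moment, N m; "gripper_width": finger opening in m.
Only numpy, scipy, OpenCV 4.12 (cv2) and the standard library are available. Lean on these libraries where they do the work, as an engineer would, in place of code of your own. Each camera call takes 0.05 s, during which the arm holds its last target.

## Working session

There is one attempt and no reset: what is moved stays moved. The work goes in short steps, Python scripts to look and compute and a tool call to move; the robot and the scene stay as the last step left them, time stands still between calls to the robot, and variables do not carry over. Pictures are saved under pics/ and viewed, and the job is handed in when it is done.

Besides the shell and the picture viewer there is one more tool, called after "Call:" as name(argument=value, ...), one argument or row to a line, values as JSON. move_arm: Moves the arm, as the interface text tells. Its arguments: {"type":"object","properties":{"commands":{"type":"array"}},"required":["commands"]}

```bash
mkdir -p pics; ls
python3 - <<'E'
from bench import r
import cv2
s=r.get_state()
for k in s: print(k,s[k])
for n in ["scene","top","wrist"]:
    c=r.camera_model(n); print(n,c)
    cv2.imwrite(f"pics/a_{n}.png",r.grab_frame(n)[:,:,::-1])
E
```

```text
pics
t 0.0
joints [ 1.57059446e+00  2.55732138e-01  1.07002565e-01 -4.51504380e-04
 -1.42389913e+00 -2.84591792e-01]
qvel [-0.00222276 -0.00126767 -0.00251146 -0.00092362 -0.00078389 -0.00141429]
joint_torque [ 4.45190162e-04 -3.86634815e+01  2.37943661e+01  5.36508009e+00
 -6.03704349e-03  6.07540429e-06]
tool_pos [0.15433945 0.52736167 0.21860642]
tcp_rot [-1.06226888  1.41515217 -1.41727279]
ft_force [ 0.02316543 -0.40122957 -1.01071764]
wrist_torque [-0.02397167 -0.00745438  0.04926529]
gripper_width 0.08531157049514342
scene {'fx': 509.94564530035717, 'fy': 509.94564530035717, 'cx': 330.28626192339505, 'cy': 233.31671672383774, 'k1': -0.13968114942383555, 'R': array([[-0.4793182 ,  0.87763581,  0.00307334],
       [ 0.74491112,  0.40867767, -0.52734238],
       [-0.46407056, -0.25047543, -0.84964732]]), 't': array([ 0.25512075, -0.3611906 ,  1.21457043])}
top {'fx': 519.2541087195548, 'fy': 519.2541087195548, 'cx': 321.7171049496786, 'cy': 236.326902395301, 'k1': 0.028769807701050205, 'R': array([[ 0.00295251, -0.99995115,  0.00943278],
       [-0.98071036, -0.00473904, -0.19540914],
       [ 0.19544429, -0.00867387, -0.98067645]]), 't': array([0.00365029, 0.57493858, 1.00672364])}
wrist {'fx': 341.05189288694123, 'fy': 341.05189288694123, 'cx': 322.383606810264, 'cy': 238.62111654306656, 'k1': -0.05483479023672122, 'R': array([[-0.28098968, -0.95970967,  0.00146382],
       [-0.92643652,  0.27164528,  0.26062275],
       [-0.25051981,  0.07187617, -0.96543961]]), 't': array([ 0.55043631, -0.0335671 ,  0.37835763])}
```

View pics/a_top.png

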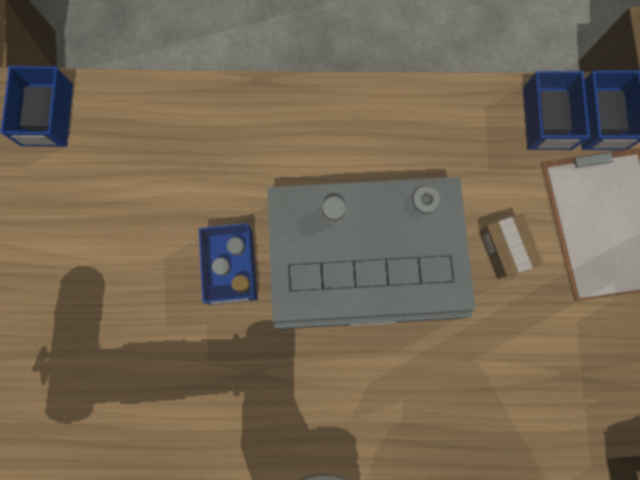

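View pics/a_scene.png

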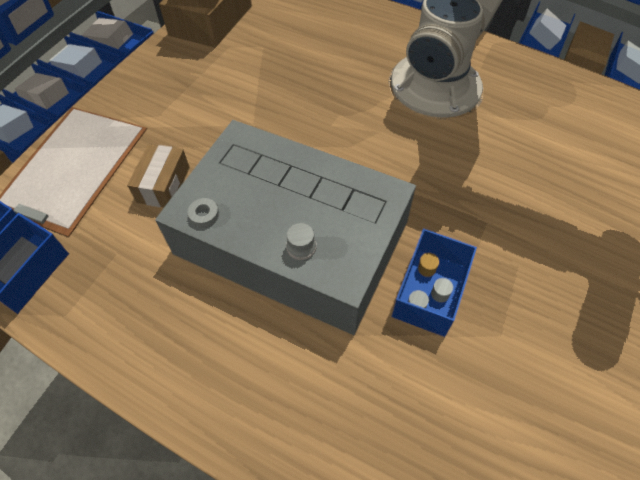

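View pics/a_wrist.png

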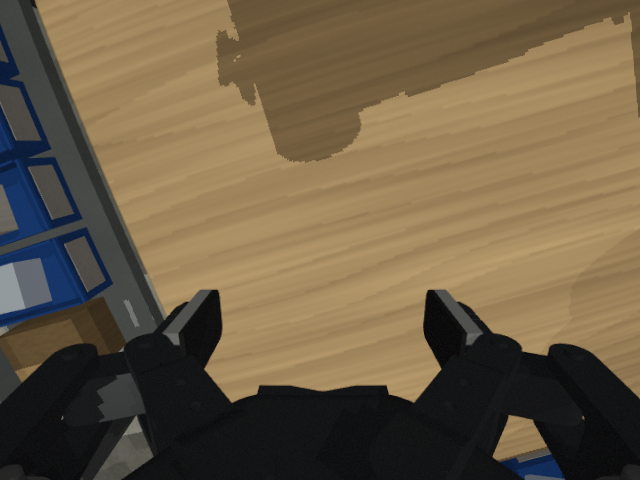

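Run:
```python
from bench import r
from scipy.spatial.transform import Rotation as R
import numpy as np
s=r.get_state()
M=R.from_rotvec(s['tcp_rot']).as_matrix();print(M.round(3))
c=r.camera_model('wrist');print((-c['R'].T@c['t']).round(3), s['tool_pos'])
```

```text
[[-0.281 -0.     0.96 ]
 [-0.96  -0.001 -0.281]
 [ 0.001 -1.     0.   ]]
[0.218 0.51  0.373] [0.15437356 0.52747797 0.21881063]
```

```bash
cat > h.py <<'E'
import numpy as np, cv2
def ray(c,uv):
    K=np.array([[c['fx'],0,c['cx']],[0,c['fy'],c['cy']],[0,0,1]])
    n=cv2.undistortPoints(np.array(uv,float).reshape(-1,1,2),K,np.array([c['k1'],0,0,0,0.])).reshape(-1,2)
    d=np.c_[n,np.ones(len(n))]@c['R']
    return -c['R'].T@c['t'],d
def onplane(c,uv,z):
    o,d=ray(c,uv); return o+d*((z-o[2])/d[:,2])[:,None]
def proj(c,X):
    K=np.array([[c['fx'],0,c['cx']],[0,c['fy'],c['cy']],[0,0,1]])
    return cv2.projectPoints(np.array(X,float).reshape(-1,1,3),cv2.Rodrigues(c['R'])[0],c['t'],K,np.array([c['k1'],0,0,0,0.]))[0].reshape(-1,2)
E
python3 - <<'E'
from bench import r
from h import *
for n,box in [("top",(262,170,482,335)),("scene",(150,110,425,335))]:
    c=r.camera_model(n); im=cv2.imread(f"pics/a_{n}.png"); g=cv2.cvtColor(im,cv2.COLOR_BGR2GRAY)
    bh=cv2.morphologyEx(g,cv2.MORPH_BLACKHAT,np.ones((7,7)))
    m=(bh>15).astype('uint8')*255
    x0,y0,x1,y1=box; mm=np.zeros_like(m); mm[y0:y1,x0:x1]=m[y0:y1,x0:x1]
    k=cv2.connectedComponentsWithStats(mm)
    for i in np.argsort(-k[2][1:,4])[:4]+1:
        print(n,k[2][i],k[3][i])
    i=np.argmax(k[2][1:,4])+1
    ys,xs=np.nonzero(k[1]==i)
    W=onplane(c,np.c_[xs,ys],0.12)[:,:2]
    (cx,cy),(w,h),a=cv2.minAreaRect((W*1000).astype(np.float32)); print("rect mm",cx,cy,w,h,a)
    cv2.imwrite(f"pics/b_{n}.png",cv2.resize(im[y0:y1,x0:x1],None,fx=2.8,fy=2.8,interpolation=cv2.INTER_CUBIC))
E
```

```text
top [288 256 148  36 831] [357.35258724 273.66185319]
top [346 311 108   8 165] [399.27878788 314.60606061]
top [424 255  30  29 130] [445.73846154 270.96153846]
top [276 318  69   5 106] [307.93396226 319.89622642]
rect mm 491.2807922363281 -70.70997619628906 53.41080856323242 282.3936767578125 3.48066782951355
scene [219 144 168  80 988] [303.02834008 180.98380567]
scene [359 192  55 122 856] [385.38200935 258.19275701]
scene [398 248  26  51 214] [412.07009346 268.38317757]
scene [205 210  15  19 102] [211.7745098  220.89215686]
rect mm 490.7225341796875 -84.81623840332031 54.135215759277344 313.6421203613281 3.5328450202941895
```

View pics/b_top.png

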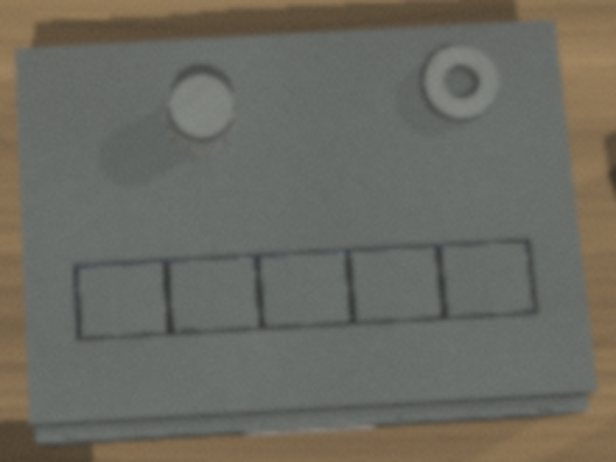

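View pics/b_scene.png

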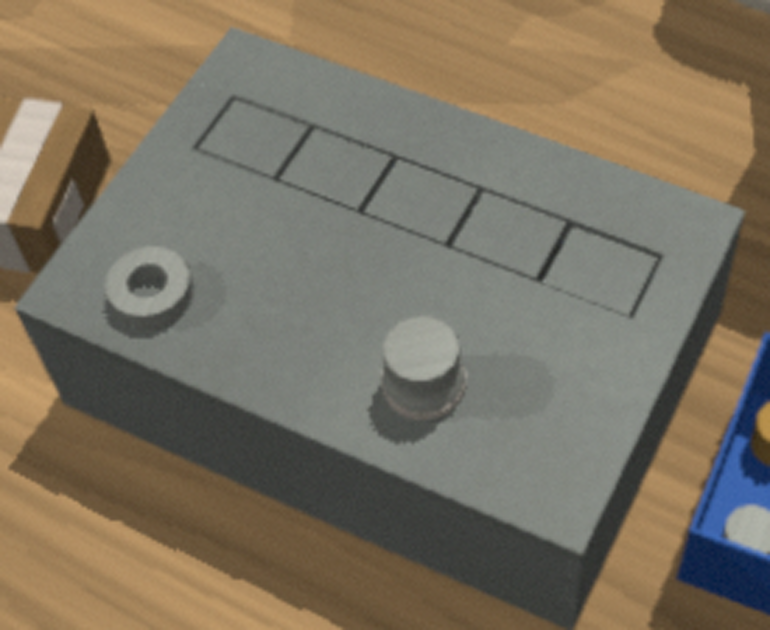

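Call:
move_arm(
  commands=[
    [[0, -6.6, 0], [0, 0, 0], 255],
    [[0, -6.6, 0], [0, 0, 0], 255],
    [[0, -6.6, 0], [0, 0, 0], 255],
    [[0, 0, 0], [0.036, 0, 0.019], 255],
    [[0, 0, 0], [0.036, 0, 0.019], 255],
    [[0, 0, 0], [0.036, 0, 0.019], 255],
    [[0, 0, 0], [0.036, 0, 0.019], 255],
    [[0, 0, 0], [0.036, 0, 0.019], 255],
  ],
)

```text
t: 0.82
tool_pos: [0.2617, 0.3531, 0.2137]
tcp_rot: [-1.26, 1.142, -1.151]
ft_force: [0.5, 0.6, -0.8]
gripper_width: -0.0001
```

```bash
cat >> h.py <<'E'
from scipy.spatial.transform import Rotation as Rot
YAW=np.deg2rad(3.53); ROW=np.array([.4907,-.0848])
def plate(k): return ROW+k*np.array([-np.sin(YAW),np.cos(YAW)])
def rep(k=None):
    from bench import r
    s=r.get_state(); M=Rot.from_rotvec(s['tcp_rot']).as_matrix(); p=np.array(s['tool_pos'])
    print('t',round(s['t'],2),'p',p.round(4),'tip z',round(p[2]+.025*M[2,1],4),'F',np.round(s['ft_force'],2),'w',round(s['gripper_width'],4)); print(M.round(3).tolist())
    ydes=np.array([0,0,-1.]); xd=np.array([np.sin(YAW),-np.cos(YAW),0]); T=np.c_[xd,ydes,np.cross(xd,ydes)]
    print('turn needed tool deg',np.rad2deg(Rot.from_matrix(M.T@T).as_rotvec()).round(2))
    if k is not None: print('shift to plate (tool)',(M.T@(np.r_[plate(k),p[2]]-p)).round(4))
E
python3 - <<'E'
from h import *
from bench import r
c=r.camera_model("top");im=cv2.imread("pics/a_top.png");g=cv2.cvtColor(im,cv2.COLOR_BGR2GRAY)
m=(cv2.morphologyEx(g,cv2.MORPH_BLACKHAT,np.ones((7,7)))>12);m[:250]=0;m[300:]=0;m[:,:284]=0;m[:,458:]=0
ys,xs=np.nonzero(m);W=onplane(c,np.c_[xs,ys],.12)[:,:2]
print(cv2.minAreaRect((W*1000).astype(np.float32)))
rep(.062)
E
```

```text
((492.39691162109375, -86.49989318847656), (54.27647399902344, 314.36773681640625), 3.409789800643921)
t 0.82 p [0.2617 0.3531 0.2137] tip z 0.1887 F [ 0.46  0.56 -0.85] w -0.0001
[[0.087, -0.003, 0.996], [-0.996, -0.011, 0.087], [0.01, -1.0, -0.004]]
turn needed tool deg [0.22 1.48 0.6 ]
shift to plate (tool) [0.3943 0.0033 0.1915]
```

Call:
move_arm(
  commands=[
    [[0, 1.5, 0.6], [0.036, 0, 0.018], 255],
    [[0, 0, 0], [0.037, 0, 0.018], 255],
    [[0, 0, 0], [0.037, 0, 0.018], 255],
    [[0, 0, 0], [0.037, 0, 0.018], 255],
    [[0, 0, 0], [0.037, 0, 0.018], 255],
    [[0, 0, 0], [0.037, 0, 0.018], 255],
    [[0, 0, 0], [0.037, 0, 0.018], 255],
    [[0, 0, 0], [0.037, 0, 0.018], 255],
  ],
)

```text
t: 1.48
tool_pos: [0.4224, 0.0611, 0.2133]
tcp_rot: [-1.239, 1.165, -1.159]
ft_force: [0.8, 1.2, -0.3]
gripper_width: 0.0001
```

```bash
sed -i 's/ROW=.*/ROW=np.array([.4915,-.0857])/' h.py; python3 -c "
from h import *
rep(.062)"
```

```text
t 1.48 p [0.4224 0.0611 0.2133] tip z 0.1883 F [ 0.82  1.16 -0.32] w 0.0001
[[0.064, -0.003, 0.998], [-0.998, 0.002, 0.064], [-0.002, -1.0, -0.003]]
turn needed tool deg [ 0.15  0.16 -0.13]
shift to plate (tool) [ 0.0889 -0.0004  0.0597]
```

Call:
move_arm(
  commands=[
    [[0, 0, 0], [0.03, 0, 0.02], 255],
    [[0, 0, 0], [0.03, 0, 0.02], 255],
    [[0, 0, 0], [0.025, 0, 0.018], 255],
    [[0, 0, 0], [0.004, 0.012, 0.002], 255],
    [[0, 0, 0], [0, 0.012, 0], 255],
    [[0, 0, 0], [0, 0.01, 0], 255],
    [[0, 0, 0], [0, 0.006, 0], 255],
    [[0, 0, 0], [0, 0, 0], 255],
  ],
)

```text
t: 2.15
tool_pos: [0.4916, -0.0382, 0.1689]
tcp_rot: [-1.237, 1.176, -1.167]
ft_force: [-0.7, 0.2, -0.1]
gripper_width: -0.0001
```

Run:
```python
from h import *
from bench import r
rep(.062)
cv2.imwrite("pics/c_wrist.png",r.grab_frame("wrist")[:,:,::-1])
```

```text
t 2.15 p [ 0.4916 -0.0382  0.1689] tip z 0.1439 F [-0.66  0.21 -0.13] w -0.0001
[[0.052, -0.006, 0.999], [-0.999, 0.001, 0.052], [-0.001, -1.0, -0.006]]
turn needed tool deg [ 0.36 -0.56 -0.07]
shift to plate (tool) [-0.0146  0.     -0.0031]
```

View pics/c_wrist.png

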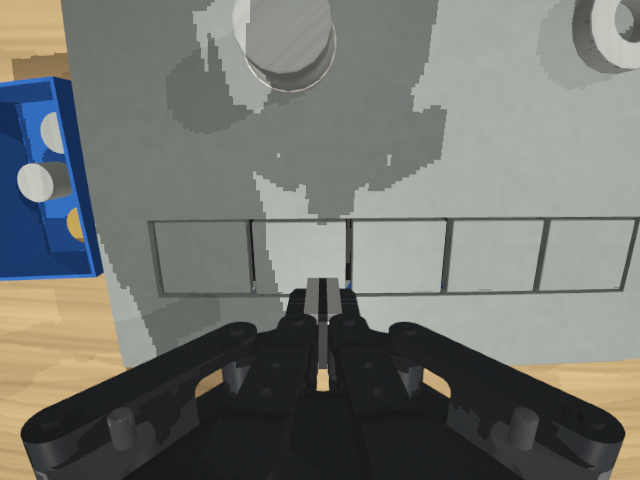

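Run:
```python
from h import *
from bench import r
c=r.camera_model("wrist")
uv=[(150,221),(250,220),(348,219),(447,218),(543,218),(637,218),(161,296),(255,295),(349,294),(444,293),(536,292),(625,291)]
W=onplane(c,uv,.12)
print(W.round(4)); 
print('row est',W.mean(0)); print([plate(k).round(4) for k in (.124,.062,0,-.062,-.124)])
d=W[5]-W[0];print(np.linalg.norm(d),np.rad2deg(np.arctan2(-d[0]*-1,-d[1])))
```

```text
[[ 0.5087  0.0709  0.12  ]
 [ 0.5125  0.0084  0.12  ]
 [ 0.5163 -0.0514  0.12  ]
 [ 0.5202 -0.1122  0.12  ]
 [ 0.5236 -0.1732  0.12  ]
 [ 0.5274 -0.2373  0.12  ]
 [ 0.4582  0.0678  0.12  ]
 [ 0.4627  0.0054  0.12  ]
 [ 0.4667 -0.0557  0.12  ]
 [ 0.4704 -0.1178  0.12  ]
 [ 0.4738 -0.1799  0.12  ]
 [ 0.4769 -0.2442  0.12  ]]
row est [ 0.49311186 -0.0849398   0.12      ]
[array([0.4839, 0.0381]), array([ 0.4877, -0.0238]), array([ 0.4915, -0.0857]), array([ 0.4953, -0.1476]), array([ 0.4991, -0.2095])]
0.30875383310214594 3.456342101650227
```

Call:
move_arm(
  commands=[
    [[0, -0.5, 0], [-0.014, 0, -0.003], 255],
    [[0, 0, 0], [0, 0.004, 0], 255],
    [[0, 0, 0], [0, 0.005, 0], 255],
    [[0, 0, 0], [0, 0.004, 0], 255],
    [[0, 0, 0], [0, 0.003, 0], 255],
    [[0, 0, 0], [0, 0.002, 0], 255],
    [[0, 0, 0], [0, 0, 0], 255],
    [[0, 0, 0], [0, 0, 0], 255],
  ],
)

```text
t: 2.87
tool_pos: [0.4891, -0.0236, 0.1527]
tcp_rot: [-1.239, 1.163, -1.161]
ft_force: [-0.5, -0.3, 0.4]
gripper_width: 0.0
```

```bash
python3 -c "
from h import *
rep(.062)"
```

```text
t 2.87 p [ 0.4891 -0.0236  0.1527] tip z 0.1277 F [-0.54 -0.31  0.37] w 0.0
[[0.063, -0.001, 0.998], [-0.998, 0.0, 0.063], [-0.0, -1.0, -0.001]]
turn needed tool deg [ 0.07  0.11 -0.03]
shift to plate (tool) [ 0.0001  0.     -0.0014]
```

Call:
move_arm(
  commands=[
    [[0, 0, 0], [0, 0.0015, 0], 255],
    [[0, 0, 0], [0, 0.0015, 0], 255],
    [[0, 0, 0], [0, 0.0015, 0], 255],
    [[0, 0, 0], [0, 0.0015, 0], 255],
    [[0, 0, 0], [0, 0.001, 0], 255],
    [[0, 0, 0], [0, 0.001, 0], 255],
    [[0, 0, 0], [0, 0, 0], 255],
    [[0, 0, 0], [0, 0, 0], 255],
  ],
)

```text
t: 3.53
tool_pos: [0.4894, -0.024, 0.1442]
tcp_rot: [-1.239, 1.163, -1.162]
ft_force: [0.0, -0.4, 0.6]
gripper_width: 0.0002
```

Call:
move_arm(
  commands=[
    [[0, 0, 0], [0, 0.001, 0], 255],
    [[0, 0, 0], [0, 0.0005, 0], 255],
    [[0, 0, 0], [0, 0, 0], 255],
    [[0, 0, 0], [0, 0, 0], 255],
    [[0, 0, 0], [0, 0, 0], 255],
    [[0, 0, 0], [0, 0, 0], 255],
    [[0, 0, 0], [0, 0, 0], 255],
    [[0, 0, 0], [0, 0, 0], 255],
  ],
)

```text
t: 4.2
tool_pos: [0.4896, -0.024, 0.1428]
tcp_rot: [-1.238, 1.163, -1.162]
ft_force: [-0.2, 0.5, -0.6]
gripper_width: 0.0002
```

Call:
move_arm(
  commands=[
    [[0, 0, 0], [0, 0.001, 0], 255],
    [[0, 0, 0], [0, 0.0005, 0], 255],
    [[0, 0, 0], [0, 0, 0], 255],
    [[0, 0, 0], [0, 0, 0], 255],
    [[0, 0, 0], [0, 0, 0], 255],
    [[0, 0, 0], [0, 0, 0], 255],
    [[0, 0, 0], [0, 0, 0], 255],
    [[0, 0, 0], [0, 0, 0], 255],
  ],
)

```text
t: 4.87
tool_pos: [0.4895, -0.024, 0.1411]
tcp_rot: [-1.238, 1.163, -1.162]
ft_force: [0.5, -0.2, -0.3]
gripper_width: 0.0002
```

Run:
```python
from h import *
from bench import r
rep(.062)
cv2.imwrite("pics/d_wrist.png",r.grab_frame("wrist")[:,:,::-1])
cv2.imwrite("pics/d_scene.png",cv2.resize(r.grab_frame("scene")[110:335,150:425,::-1],None,fx=2.8,fy=2.6))
```

```text
t 4.87 p [ 0.4895 -0.024   0.1411] tip z 0.1161 F [ 0.54 -0.21 -0.27] w 0.0002
[[0.063, -0.0, 0.998], [-0.998, 0.0, 0.063], [-0.0, -1.0, -0.0]]
turn needed tool deg [ 0.02  0.08 -0.01]
shift to plate (tool) [-0.0003  0.     -0.0018]
```

View pics/d_wrist.png

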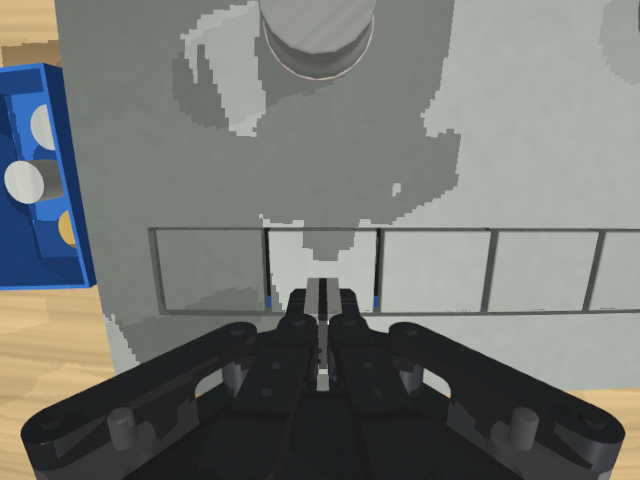

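View pics/d_scene.png

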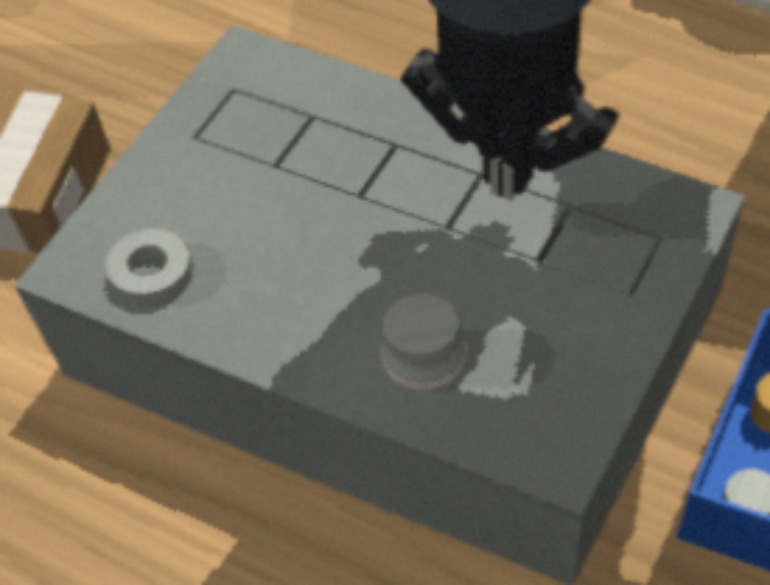

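Call:
move_arm(
  commands=[
    [[0, 0, 0], [0, 0.001, 0.001], 255],
    [[0, 0, 0], [0, 0.0005, 0], 255],
    [[0, 0, 0], [0, 0, 0], 255],
    [[0, 0, 0], [0, 0, 0], 255],
    [[0, 0, 0], [0, 0.001, 0], 255],
    [[0, 0, 0], [0, 0.0005, 0], 255],
    [[0, 0, 0], [0, 0, 0], 255],
    [[0, 0, 0], [0, 0, 0], 255],
  ],
)

```text
t: 5.63
tool_pos: [0.4906, -0.0239, 0.1377]
tcp_rot: [-1.238, 1.163, -1.162]
ft_force: [-0.3, 0.8, 0.2]
gripper_width: -0.0003
```

Call:
move_arm(
  commands=[
    [[0, 0, 0], [0, 0.001, 0], 255],
    [[0, 0, 0], [0, 0.0005, 0], 255],
    [[0, 0, 0], [0, 0, 0], 255],
    [[0, 0, 0], [0, 0, 0], 255],
    [[0, 0, 0], [0, 0, 0], 255],
    [[0, 0, 0], [0, 0, 0], 255],
    [[0, 0, 0], [0, 0, 0], 255],
    [[0, 0, 0], [0, 0, 0], 255],
  ],
)

```text
t: 6.3
tool_pos: [0.4906, -0.0239, 0.136]
tcp_rot: [-1.238, 1.163, -1.162]
ft_force: [-0.0, -0.1, -0.4]
gripper_width: 0.0001
```

Run:
```python
from h import *
from bench import r
rep(.062)
cv2.imwrite("pics/e_wrist.png",r.grab_frame("wrist")[:,:,::-1])
im=r.grab_frame("top")[...,::-1]
cv2.imwrite("pics/e_top.png",cv2.resize(im[170:335,262:482],None,fx=3,fy=3))
print(*[r.get_state()['ft_force'][2].round(2) for _ in range(3)])
```

```text
t 6.3 p [ 0.4906 -0.0239  0.136 ] tip z 0.111 F [-0.05 -0.05 -0.44] w 0.0001
[[0.063, -0.0, 0.998], [-0.998, 0.0, 0.063], [-0.0, -1.0, -0.0]]
turn needed tool deg [ 0.02  0.08 -0.02]
shift to plate (tool) [-0.0003  0.     -0.0029]
0.16 0.16 0.16
```

View pics/e_wrist.png

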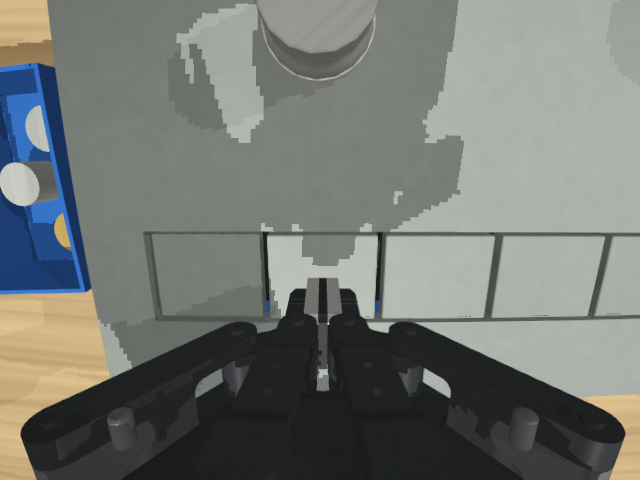

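View pics/e_top.png

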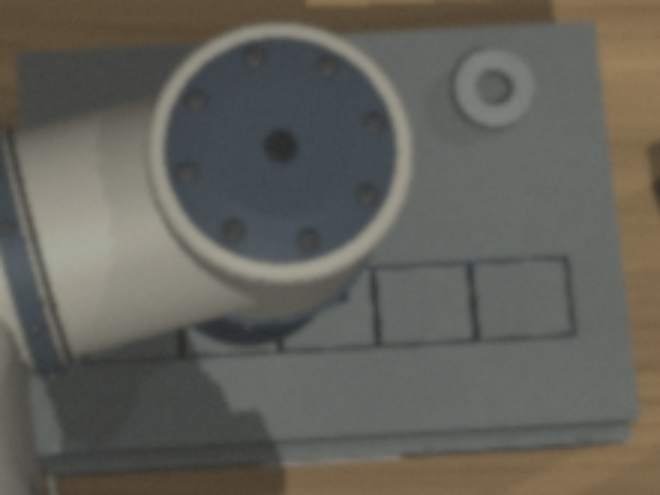

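Run:
```python
from h import *
from bench import r
c=r.camera_model("wrist");s=r.get_state();M=Rot.from_rotvec(s['tcp_rot']).as_matrix();p=np.array(s['tool_pos'])
for a in (.0,.006,.012,.019,.025,.031,.038): print(a,proj(c,[p+M@[0,a,0.011],p+M@[0,a,0],p+M@[0,a,-.011]]).round(1).tolist())
# plate gap heights: corners around plate .062
print(onplane(c,[(265,233),(381,233),(495,233),(151,233),(489,319),(155,320)],.12).round(4))
```

```text
0.0 [[324.4, 266.6], [324.4, 287.9], [324.4, 308.3]]
0.006 [[324.4, 262.5], [324.3, 283.1], [324.3, 303.0]]
0.012 [[324.3, 258.7], [324.3, 278.7], [324.3, 298.0]]
0.019 [[324.3, 254.5], [324.2, 273.9], [324.2, 292.6]]
0.025 [[324.2, 251.2], [324.2, 270.0], [324.1, 288.2]]
0.031 [[324.2, 248.1], [324.1, 266.4], [324.1, 284.1]]
0.038 [[324.1, 244.7], [324.1, 262.4], [324.0, 279.6]]
[[ 0.5123  0.0081  0.12  ]
 [ 0.5161 -0.0517  0.12  ]
 [ 0.5199 -0.1116  0.12  ]
 [ 0.5085  0.0681  0.12  ]
 [ 0.4703 -0.1182  0.12  ]
 [ 0.4577  0.0696  0.12  ]]
```

Call:
move_arm(
  commands=[
    [[0, 0, 0], [0, 0.001, 0], 255],
    [[0, 0, 0], [0, 0.001, 0], 255],
    [[0, 0, 0], [0, 0.001, 0], 255],
    [[0, 0, 0], [0, 0.001, 0], 255],
    [[0, 0, 0], [0, 0, 0], 255],
    [[0, 0, 0], [0, 0, 0], 255],
    [[0, 0, 0], [0, 0, 0], 255],
    [[0, 0, 0], [0, 0, 0], 255],
  ],
)

```text
t: 7.07
tool_pos: [0.4905, -0.0239, 0.1315]
tcp_rot: [-1.239, 1.163, -1.162]
ft_force: [0.4, -0.1, 0.4]
gripper_width: -0.0001
```

Run:
```python
from h import *
from bench import r
rep(.062)
cv2.imwrite("pics/f_scene.png",cv2.resize(r.grab_frame("scene")[110:300,250:425,::-1],None,fx=4,fy=3.1))
```

```text
t 7.07 p [ 0.4905 -0.0239  0.1315] tip z 0.1065 F [ 0.45 -0.05  0.4 ] w -0.0001
[[0.063, -0.001, 0.998], [-0.998, 0.0, 0.063], [-0.0, -1.0, -0.001]]
turn needed tool deg [ 0.03  0.08 -0.02]
shift to plate (tool) [-0.0003  0.     -0.0028]
```

View pics/f_scene.png

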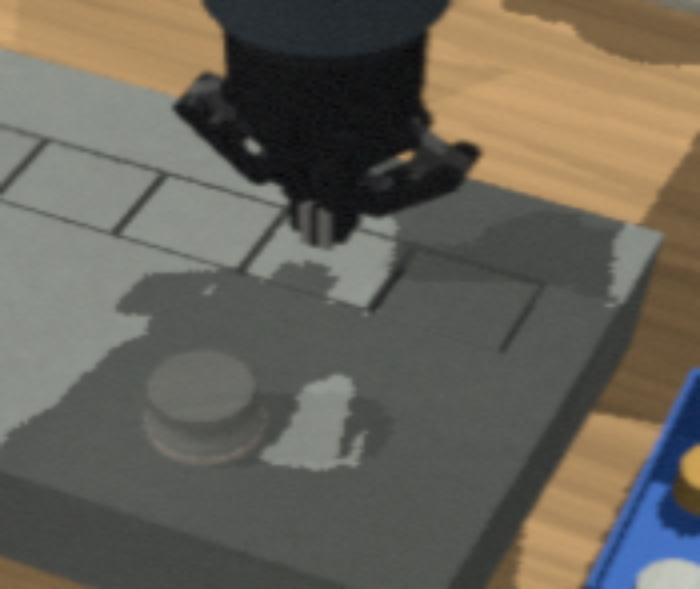

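Call:
move_arm(
  commands=[
    [[0, 0, 0], [0, 0.001, 0.001], 255],
    [[0, 0, 0], [0, 0.001, 0.001], 255],
    [[0, 0, 0], [0, 0, 0], 255],
    [[0, 0, 0], [0, 0, 0], 255],
    [[0, 0, 0], [0, 0, 0], 255],
    [[0, 0, 0], [0, 0, 0], 255],
    [[0, 0, 0], [0, 0, 0], 255],
    [[0, 0, 0], [0, 0, 0], 255],
  ],
)

```text
t: 7.78
tool_pos: [0.4929, -0.0238, 0.1294]
tcp_rot: [-1.238, 1.163, -1.162]
ft_force: [-0.4, 0.2, 0.0]
gripper_width: -0.0004
```

Call:
move_arm(
  commands=[
    [[0, 0, 0], [0, 0, -0.005], 255],
    [[0, 0, 0], [0, 0.001, 0], 255],
    [[0, 0, 0], [0, 0.001, 0], 255],
    [[0, 0, 0], [0, 0, 0], 255],
    [[0, 0, 0], [0, 0, 0], 255],
    [[0, 0, 0], [0, 0, 0], 255],
    [[0, 0, 0], [0, 0, 0], 255],
    [[0, 0, 0], [0, 0, 0], 255],
  ],
)

```text
t: 8.45
tool_pos: [0.4872, -0.0241, 0.1272]
tcp_rot: [-1.238, 1.163, -1.162]
ft_force: [0.3, 0.6, -0.1]
gripper_width: 0.0
```

Call:
move_arm(
  commands=[
    [[0, 0, 0], [0, 0.001, 0], 255],
    [[0, 0, 0], [0, 0.001, 0], 255],
    [[0, 0, 0], [0, 0.001, 0], 255],
    [[0, 0, 0], [0, 0, 0], 255],
    [[0, 0, 0], [0, 0, 0], 255],
    [[0, 0, 0], [0, 0, 0], 255],
    [[0, 0, 0], [0, 0, 0], 255],
    [[0, 0, 0], [0, 0, 0], 255],
  ],
)

```text
t: 9.12
tool_pos: [0.4873, -0.0241, 0.1238]
tcp_rot: [-1.238, 1.163, -1.162]
ft_force: [0.1, 0.6, 0.5]
gripper_width: -0.0004
```

Run:
```python
from h import *
from bench import r
rep(.062)
cv2.imwrite("pics/g_scene.png",cv2.resize(r.grab_frame("scene")[110:300,250:425,::-1],None,fx=4,fy=3.1))
cv2.imwrite("pics/g_wrist.png",r.grab_frame("wrist")[:,:,::-1])
```

```text
t 9.12 p [ 0.4873 -0.0241  0.1238] tip z 0.0988 F [0.09 0.56 0.54] w -0.0004
[[0.063, -0.0, 0.998], [-0.998, 0.0, 0.063], [-0.0, -1.0, -0.0]]
turn needed tool deg [ 0.02  0.08 -0.02]
shift to plate (tool) [-0.0003 -0.      0.0004]
```

View pics/g_scene.png

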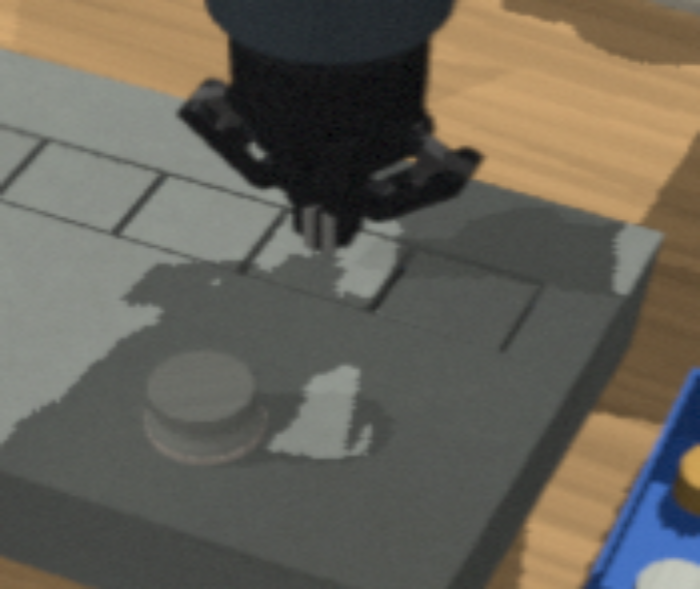

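View pics/g_wrist.png

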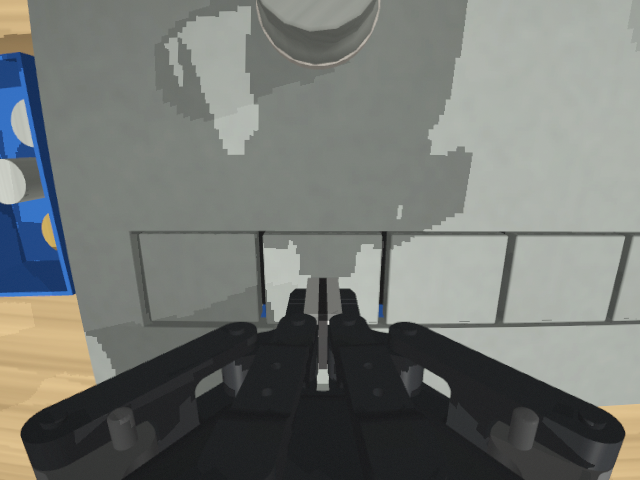

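Run:
```python
from h import *
from bench import r
s=r.get_state();p=np.array(s['tool_pos'])
c=r.camera_model("scene")
for z in (.09,.1,.11,.115,.12,.125,.13): 
    a=proj(c,[[p[0]+.011,p[1],z],[p[0],p[1],z],[p[0]-.011,p[1],z]])
    print(z,((a-[250,110])*[4,3.1]).round(1).tolist())
print("open",s['joints'])
# plate centre in scene/wrist
print(((proj(c,[[*plate(.062),.12]])-[250,110])*[4,3.1]))
```

```text
0.09 [[310.8, 300.3], [322.6, 286.7], [334.2, 273.2]]
0.1 [[310.8, 290.3], [322.7, 276.6], [334.4, 263.1]]
0.11 [[310.8, 280.2], [322.7, 266.4], [334.6, 252.8]]
0.115 [[310.7, 275.0], [322.8, 261.2], [334.7, 247.6]]
0.12 [[310.7, 269.8], [322.8, 256.0], [334.8, 242.3]]
0.125 [[310.7, 264.6], [322.9, 250.7], [334.9, 237.0]]
0.13 [[310.7, 259.3], [322.9, 245.4], [335.0, 231.6]]
open [ 2.72190829e-01  1.86290920e-01 -2.30193551e-01 -4.19832399e-04
 -1.15461320e+00  1.36170281e+00]
[[323.04358417 256.73325704]]
```

Call:
move_arm(
  commands=[
    [[0, 0, 0], [0, 0.0015, 0], 255],
    [[0, 0, 0], [0, 0.0015, 0], 255],
    [[0, 0, 0], [0, 0.0015, 0], 255],
    [[0, 0, 0], [0, 0.0015, 0], 255],
    [[0, 0, 0], [0, 0.0015, 0], 255],
    [[0, 0, 0], [0, 0.0015, 0], 255],
    [[0, 0, 0], [0, 0, 0], 255],
    [[0, 0, 0], [0, 0, 0], 255],
  ],
)

```text
t: 9.88
tool_pos: [0.4871, -0.0242, 0.1136]
tcp_rot: [-1.239, 1.163, -1.162]
ft_force: [0.4, -0.1, 0.2]
gripper_width: 0.0
```

Run:
```python
from h import *
from bench import r
rep(.062)
cv2.imwrite("pics/i_scene.png",cv2.resize(r.grab_frame("scene")[110:300,250:425,::-1],None,fx=4,fy=3.1))
cv2.imwrite("pics/i_wrist.png",r.grab_frame("wrist")[:,:,::-1])
```

```text
t 9.88 p [ 0.4871 -0.0242  0.1136] tip z 0.0886 F [ 0.43 -0.13  0.21] w 0.0
[[0.063, -0.001, 0.998], [-0.998, 0.0, 0.063], [-0.0, -1.0, -0.001]]
turn needed tool deg [ 0.05  0.08 -0.02]
shift to plate (tool) [-0.0003 -0.      0.0006]
```

View pics/i_scene.png

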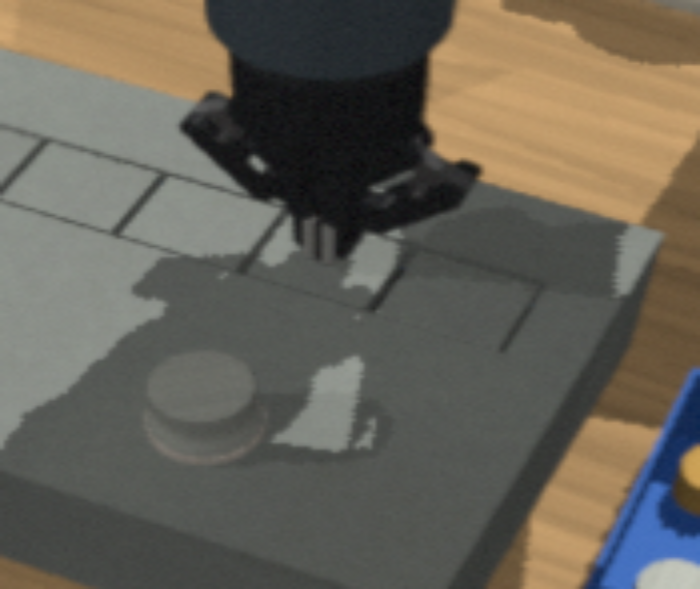

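View pics/i_wrist.png

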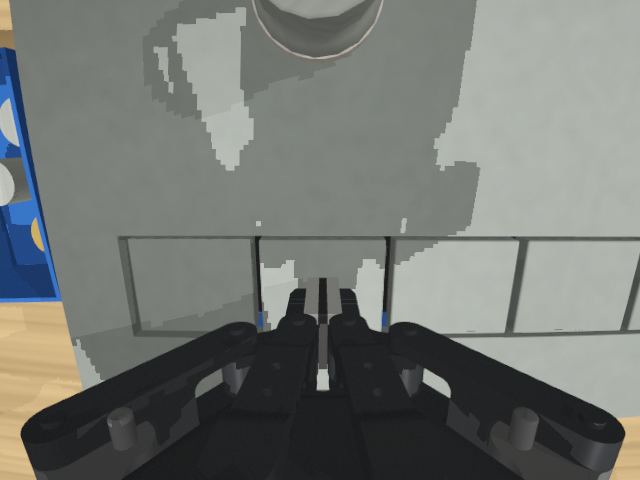

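Call:
move_arm(
  commands=[
    [[0, 0, 0], [0, 0.0015, 0], 255],
    [[0, 0, 0], [0, 0.0015, 0], 255],
    [[0, 0, 0], [0, 0.0015, 0], 255],
    [[0, 0, 0], [0, 0, 0], 255],
    [[0, 0, 0], [0, 0, 0], 255],
    [[0, 0, 0], [0, 0, 0], 255],
    [[0, 0, 0], [0, 0, 0], 255],
    [[0, 0, 0], [0, 0, 0], 255],
  ],
)

```text
t: 10.65
tool_pos: [0.4873, -0.0241, 0.1089]
tcp_rot: [-1.238, 1.163, -1.162]
ft_force: [0.2, -0.1, 0.1]
gripper_width: -0.0001
```

Call:
move_arm(
  commands=[
    [[0, 0, 0], [0, 0.001, 0], 255],
    [[0, 0, 0], [0, 0.001, 0], 255],
    [[0, 0, 0], [0, 0, 0], 255],
    [[0, 0, 0], [0, 0, 0], 255],
    [[0, 0, 0], [0, 0, 0], 255],
    [[0, 0, 0], [0, 0, 0], 255],
    [[0, 0, 0], [0, 0, 0], 255],
    [[0, 0, 0], [0, 0, 0], 255],
  ],
)

```text
t: 11.32
tool_pos: [0.4876, -0.0241, 0.1084]
tcp_rot: [-1.237, 1.161, -1.163]
ft_force: [0.0, 0.0, -0.7]
gripper_width: 0.0002
```

Run:
```python
from h import *
from bench import r
rep(.062)
s=r.get_state();print(s['joint_torque'],s['wrist_torque'])
cv2.imwrite("pics/j_scene.png",cv2.resize(r.grab_frame("scene")[110:300,250:425,::-1],None,fx=4,fy=3.1))
cv2.imwrite("pics/j_wrist.png",r.grab_frame("wrist")[:,:,::-1])
```

```text
t 11.32 p [ 0.4876 -0.0241  0.1084] tip z 0.0834 F [ 0.    0.03 -0.65] w 0.0002
[[0.063, 0.001, 0.998], [-0.998, 0.0, 0.063], [-0.0, -1.0, 0.001]]
turn needed tool deg [-0.08  0.11 -0.01]
shift to plate (tool) [-0.0002  0.      0.0001]
[ 4.82850446e-03 -3.32585156e+01  2.16297770e+01  4.87521976e+00
  3.59284539e-03 -3.72884102e-06] [ 0.0614248   0.04811251 -0.0332948 ]
```

View pics/j_scene.png

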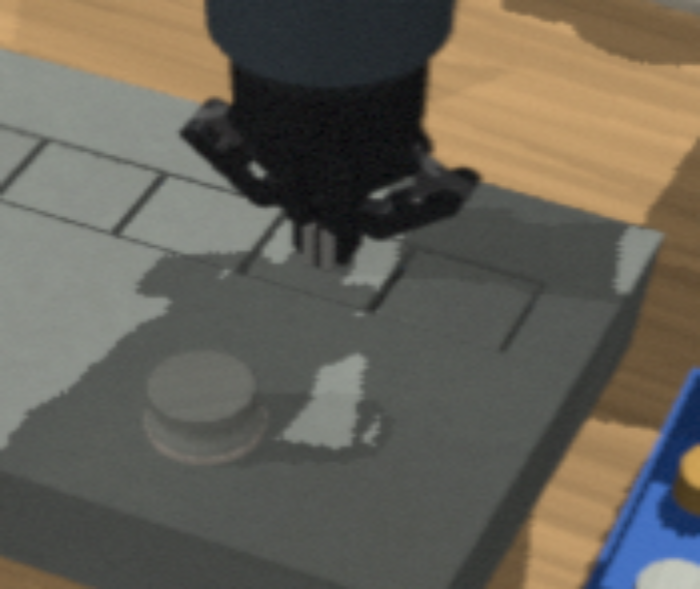

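View pics/j_wrist.png

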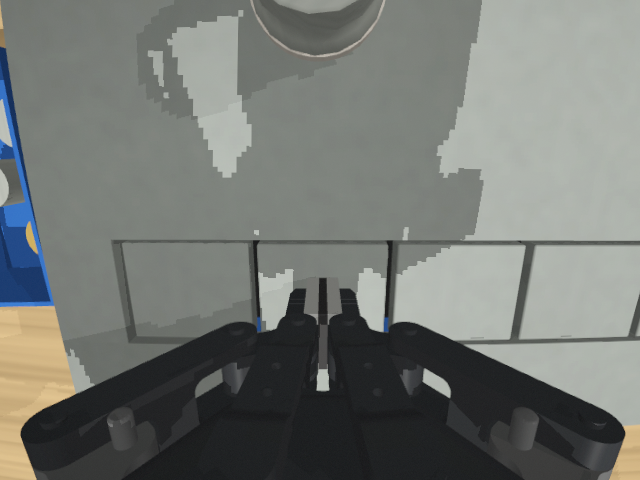

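Call:
move_arm(
  commands=[
    [[0, 0, 0], [0, 0, 0], 255],
    [[0, 0, 0], [0, 0, 0], 255],
    [[0, 0, 0], [0, 0, 0], 255],
    [[0, 0, 0], [0, 0, 0], 255],
    [[0, 0, 0], [0, 0.001, 0], 255],
    [[0, 0, 0], [0, 0.001, 0], 255],
    [[0, 0, 0], [0, 0.001, 0], 255],
    [[0, 0, 0], [0, 0.001, 0], 255],
  ],
)

```text
t: 12.08
tool_pos: [0.4877, -0.0241, 0.1083]
tcp_rot: [-1.237, 1.159, -1.163]
ft_force: [-3.9, 1.5, 6.9]
gripper_width: -0.0001
```

Call:
move_arm(
  commands=[
    [[0, 0, 0], [0, -0.005, 0], 255],
    [[-0.2, 0, 0], [0, -0.004, 0], 255],
    [[0, 0, 0], [-0.02, 0, 0], 255],
    [[0, 0, 0], [-0.02, 0, 0], 255],
    [[0, 0, 0], [-0.015, 0, 0], 255],
    [[0, 0, 0], [-0.003, 0, 0], 255],
    [[0, 0, 0], [0, 0, 0], 255],
    [[0, 0, 0], [0, 0, 0], 255],
  ],
)

```text
t: 12.75
tool_pos: [0.485, 0.0354, 0.1199]
tcp_rot: [-1.238, 1.161, -1.163]
ft_force: [0.4, -0.3, -0.9]
gripper_width: 0.0001
```

```bash
python3 -c "
from h import *
rep(.124)"
```

```text
t 12.75 p [0.485  0.0354 0.1199] tip z 0.0949 F [ 0.42 -0.34 -0.9 ] w 0.0001
[[0.064, 0.002, 0.998], [-0.998, -0.0, 0.064], [0.0, -1.0, 0.002]]
turn needed tool deg [-0.09  0.12  0.03]
shift to plate (tool) [-0.0027 -0.     -0.0009]
```

Contact for a rigid plate is at TCP z ≈ 0.1083. Now I'll descend onto plate +124.

Call:
move_arm(
  commands=[
    [[0, 0, 0], [-0.0025, 0, -0.001], 255],
    [[0, 0, 0], [0, 0.003, 0], 255],
    [[0, 0, 0], [0, 0.003, 0], 255],
    [[0, 0, 0], [0, 0.002, 0], 255],
    [[0, 0, 0], [0, 0.001, 0], 255],
    [[0, 0, 0], [0, 0.001, 0], 255],
    [[0, 0, 0], [0, 0.001, 0], 255],
    [[0, 0, 0], [0, 0.001, 0], 255],
  ],
)

```text
t: 13.42
tool_pos: [0.4836, 0.0352, 0.1064]
tcp_rot: [-1.238, 1.164, -1.166]
ft_force: [-0.6, 0.1, -0.4]
gripper_width: -0.0
```

Call:
move_arm(
  commands=[
    [[0, 0, 0], [0, 0.001, 0], 255],
    [[0, 0, 0], [0, 0.001, 0], 255],
    [[0, 0, 0], [0, 0.001, 0], 255],
    [[0, 0, 0], [0, 0.001, 0], 255],
    [[0, 0, 0], [0, 0.001, 0], 255],
    [[0, 0, 0], [0, 0.001, 0], 255],
    [[0, 0, 0], [0, 0.001, 0], 255],
    [[0, 0, 0], [0, 0.001, 0], 255],
  ],
)

```text
t: 14.08
tool_pos: [0.4836, 0.0352, 0.0994]
tcp_rot: [-1.237, 1.162, -1.166]
ft_force: [-2.2, -0.0, 5.4]
gripper_width: 0.0001
```

Call:
move_arm(
  commands=[
    [[0, 0, 0], [0, 0.001, 0], 255],
    [[0, 0, 0], [0, 0.001, 0], 255],
    [[0, 0, 0], [0, 0.001, 0], 255],
    [[0, 0, 0], [0, 0.001, 0], 255],
    [[0, 0, 0], [0, 0.001, 0], 255],
    [[0, 0, 0], [0, 0.001, 0], 255],
    [[0, 0, 0], [0, 0.001, 0], 255],
    [[0, 0, 0], [0, 0.001, 0], 255],
  ],
)

```text
t: 14.75
tool_pos: [0.4837, 0.0352, 0.0991]
tcp_rot: [-1.236, 1.157, -1.166]
ft_force: [-6.3, 0.9, 12.0]
gripper_width: 0.0001
```

Run:
```python
from h import *
from bench import r
rep(.124)
cv2.imwrite("pics/k_top.png",r.grab_frame("top")[...,::-1])
```

```text
t 14.75 p [0.4837 0.0352 0.0991] tip z 0.0741 F [-6.34  0.95 11.97] w 0.0001
[[0.064, 0.006, 0.998], [-0.998, -0.002, 0.064], [0.002, -1.0, 0.006]]
turn needed tool deg [-0.34  0.12  0.12]
shift to plate (tool) [-0.0029 -0.      0.0003]
```

View pics/k_top.png

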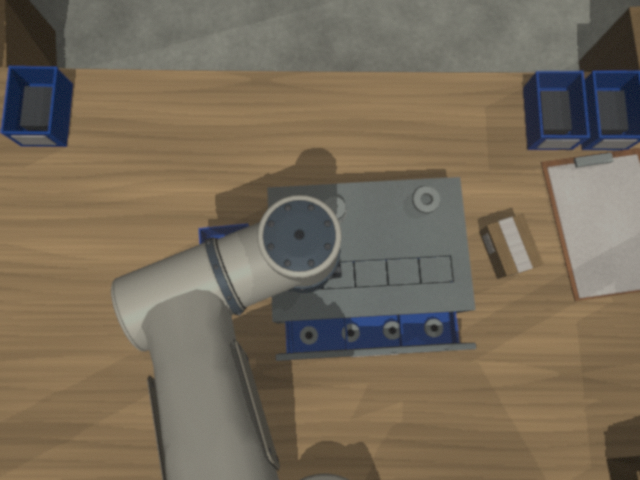

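The drawer has sprung out: its front is now at about row 350, with the blue tray visible. The bearing and carton haven't moved. I'll lift straight up.

Call:
move_arm(
  commands=[
    [[0, 0, 0], [0, -0.004, 0], 255],
    [[0, 0, 0], [0, -0.01, 0], 255],
    [[0, 0, 0], [0, -0.02, 0], 255],
    [[0, 0, 0], [0, -0.025, 0], 255],
    [[0, 0, 0], [0, -0.025, 0], 255],
    [[0, 0, 0], [0, -0.015, 0], 255],
    [[0, 0, 0], [0, 0, 0], 255],
    [[0, 0, 0], [0, 0, 0], 255],
  ],
)

```text
t: 15.47
tool_pos: [0.4833, 0.0355, 0.1996]
tcp_rot: [-1.236, 1.159, -1.166]
ft_force: [0.1, 0.1, -0.6]
gripper_width: -0.0003
```

Call:
move_arm(
  commands=[
    [[0, 0, 0], [0, 0, 0], 255],
    [[0, 0, 0], [0, 0, 0], 255],
    [[0, 0, 0], [0, 0, 0], 255],
    [[0, 0, 0], [0, 0, 0], 255],
    [[0, 0, 0], [0, 0, 0], 255],
    [[0, 0, 0], [0, 0, 0], 255],
    [[0, 0, 0], [0, 0, 0], 255],
    [[0, 0, 0], [0, 0, 0], 255],
  ],
)

```text
t: 16.13
tool_pos: [0.4812, 0.0351, 0.1942]
tcp_rot: [-1.244, 1.165, -1.164]
ft_force: [-0.1, 0.1, 0.1]
gripper_width: 0.0
```

Run:
```python
from h import *
from bench import r
rep(.124)
cv2.imwrite("pics/l_scene.png",r.grab_frame("scene")[...,::-1])
im=r.grab_frame("top")[...,::-1];cv2.imwrite("pics/l_top.png",im)
c=r.camera_model("top");W=onplane(c,[(280,357),(474,347)],.106).mean(0)
print('drawer front dist from row centre',-((W[:2]-ROW)@[np.cos(YAW),np.sin(YAW)]),'shut 0.092')
```

```text
t 16.13 p [0.4812 0.0351 0.1942] tip z 0.1692 F [-0.09  0.12  0.13] w 0.0
[[0.062, -0.004, 0.998], [-0.998, -0.003, 0.062], [0.003, -1.0, -0.004]]
turn needed tool deg [0.24 0.04 0.18]
shift to plate (tool) [-0.0028 -0.      0.0029]
drawer front dist from row centre 0.14634841458701628 shut 0.092
```

View pics/l_scene.png

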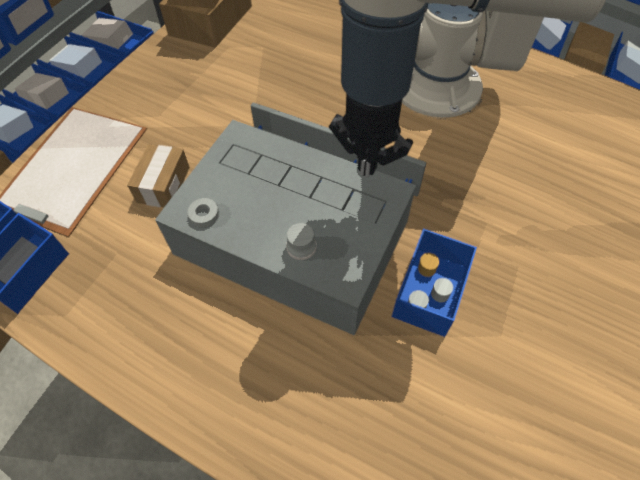

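View pics/l_top.png

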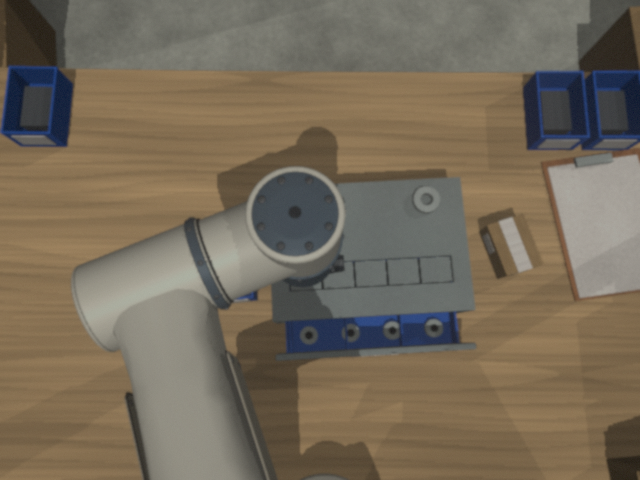

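Run:
```python
from h import *
from bench import r
c=r.camera_model("top")
a=cv2.imread("pics/a_top.png");k=cv2.imread("pics/k_top.png");l=cv2.imread("pics/l_top.png")
# woodness: red-blue ; first wood row below front at columns
def edge(im,x):
    d=im[300:375,x-2:x+3].astype(float).mean(1); w=d[:,2]-d[:,0]
    return 300+np.max(np.nonzero(w<15)[0])
for x in (330,380,430,460):
    e=[edge(i,x) for i in (a,k,l)]
    W=onplane(c,[(x,v) for v in e],.106)
    print(x,e,((W[:,:2]-ROW)@[np.cos(YAW),np.sin(YAW)]).round(4))
A=cv2.imread("pics/a_scene.png");B=cv2.imread("pics/l_scene.png")
for n,b in dict(bin=(390,225,480,340),carton=(125,140,190,210),bearing=(185,195,222,230)).items():
    x0,y0,x1,y1=b; t=A[y0:y1,x0:x1]; R_=cv2.matchTemplate(B[y0-12:y1+12,x0-12:x1+12],t,cv2.TM_CCOEFF_NORMED)
    print(n,cv2.minMaxLoc(R_)[1],np.array(cv2.minMaxLoc(R_)[3])-12)
```

```text
330 [np.int64(325), np.int64(356), np.int64(356)] [-0.092  -0.1487 -0.1487]
380 [np.int64(322), np.int64(354), np.int64(354)] [-0.0919 -0.1505 -0.1505]
430 [np.int64(319), np.int64(350), np.int64(350)] [-0.0917 -0.1486 -0.1486]
460 [np.int64(317), np.int64(349), np.int64(349)] [-0.0911 -0.1499 -0.1499]
bin 0.9506241083145142 [0 0]
carton 0.9986956715583801 [0 0]
bearing 0.9981671571731567 [0 0]
```

Compared with the shut picture, the drawer is about 58 mm out and at rest. The bin, carton and bearing haven't shifted, and the tin is at the same pixels by eye. I'm handing in.

```bash
python3 -c "
from bench import r
print(r.close_job())"
```

```text
the job is handed in; nothing more can be done
None
```

The drawer is open and the job is handed in, at about 16 s of the 45 s allowed.

**What I did:** I found the row of plates in three camera views, which agreed to about 2 mm. I touched two of the five plates with the fingers shut. The +62 plate was rigid: it didn't move at 7 N. The +124 plate gave from 2 mm below the panel and travelled the full 7 mm. I pressed it to the bottom with at most about 12 N measured, the drawer sprang out, and I lifted straight clear.

**Last checks:**
- **Drawer:** It measures 57–59 mm out, the same in two pictures 1.4 s apart.
- **Robot:** It is clear of everything, and the wrist force reads about 0.
- **Loose objects:** The bin, carton and bearing ring show no shift in the image. I compared the tin only by eye.
- **Catch plate:** I didn't measure its return. The fingers are about 85 mm or more above it, so nothing is holding it down.

**What disagreed:** The shut fingertips touched about 12 mm behind the reported TCP, not 25 mm ahead as specified. I set the contact height from the pictures and the touch on the rigid plate. The force reading drops to about zero in rows without a shift, so I judged contact from moving rows and the height reached.

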